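# Bolt the supply box and hang out the red sign

## Robot

A 7-joint arm with a two-finger parallel gripper is mounted at the origin on a cart in front of the work surface, level with it; the furniture and walls round the work are solid. World frame = base frame: x ahead of the robot, y to its left, z up, the work surface at z = 0. Lengths are in m, angles in rad, forces in N, time in s.
With the tool pointing down it reaches from about 0.4 to 0.85 m from the base axis. Payload 10.4 kg.
Tool frame: the origin (TCP) lies midway between the tips of the shut fingers; the grasp point (between the pads) lies 19 mm behind it (manip.tcp_to_grasp is the distance from the TCP to the grasp point, in m); z points along the fingers, y is the line along which they close (so a half turn about z gives the same grasp; the last joint's range is limited). The gripper opens to 85 mm and grips with 20 to 120 N. Pads are 22 mm wide; open, the fingers measure 114 mm over their backs; the gripper's body (76 mm by 85 mm) begins 54 mm behind the grasp point. The pads swing forward as they close: fully open they stand 13 mm farther back than shut.
Start: joints at [-1.246, 0.332, -0.065, 1.46, 0.022, 1.35, -0.088], TCP at [0.213, 0.588, 0.231] pointing down, gripper open.
Joint ranges: [-2.6, 2.6], [-0.5, 2.12], [-1.47, 1.34], [0.16, 2.42], [-1.27, 4.41], [0.06, 2.06], [-2.6, 2.6]. Speed limits (rad/s): [2.22, 2.22, 2.79, 2.79, 3.14, 3.14, 3.14].

## Interface

Orientations are given as a unit quaternion [x, y, z, w].
In Python, from workcell import manip gives the robot as it stands.
- The arm moves only by the shell command python3 -m jog 'ROWS' [FORCE]. ROWS is a JSON object of lists of equal length, an entry for each row: "offset": the shift along the world's x, y, z in m, a list of three; "yaw": the turn about the world's z in degrees; "jaw": the closure, from 0 (fully open) to 1 (shut). A call has 1 to 20 rows; each row shifts and turns the commanded pose from where the row before left it; what a row does not reach is not made up. A row lasts 1/12 s, in which the tool goes at most 41.7 mm and 7.16 degrees, less where a joint would pass 70% of its speed; a pose out of reach is approached as far as the arm can. A call is refused whole if a number of a shift passes 0.0417 or a number of a turn 7.16, either way. A call with a gripper value outside its range is refused whole. The fingers move at their own pace and stop on an object; FORCE is the grip in N (left out, the last holds). Time passes only in rows, so rows that do not move let the fingers close. It gives the time, the measured TCP pose, the force, the opening and the grip force at its end, in the units of the state.
- manip.get_obs(): the state, without advancing time (a new reading comes with each control period).
- manip.camera(name): name is "scene" or "side" or "wrist"; returns a dict with "frame" (420x560x3 uint8, red, green, blue), "camera_matrix" (3x3 intrinsics, pixels), "eye" and "attitude" of the camera in the world; the wrist camera has in their place "hand_eye" (4x4, takes a point from camera to tool coordinates, whose origin is the TCP and whose axes are the flange's). Camera axes: x right, y up, looking along -z (the intrinsics and any distortion apply to the point x, -y, -z); pixel columns grow to the right and rows downward; lengths in m; the calibration is good to about 2 mm. A picture is of the moment at which its call begins: read the wrist's pose just before it. There is no depth.
- manip.hand_in(): hands the job in; it is judged then, once.
Trained networks look in a picture, given as the dict that the camera call returned (one of the last four; its "shot" number tells which), for a name from the list of things; names that differ only in an ending like _2 or _b are one class to them, and where a whole thing is asked for, a point or a joint stands for the part that bears it (a point fixed in the world has none). Each returns a list of dicts, best first, with "score" (0 to 1); they miss things now and then, are a little off and sometimes report something else, mostly with a low value. They report only what shows in the picture. A call takes as long as a camera call.
- manip.masks_of(picture, name): "region" (420x560 bool, what is visible of it).
- manip.tip_of(picture, name): "at" ([x, y, z] in m, in world coordinates, good to about 4 mm: a listed point, or the origin of a listed thing).
The state is a dict: "clock": time; "joint_pos": joint angles; "joint_velocities": joint speeds; "tau": joint torques, N m; "position": TCP position; "ee_rot": TCP orientation; "ft_force": force on the tool from outside, world axes, zero at the start; "torque": the same for the moment, N m; "grip_width": opening from 0.0 (shut) to 1.0 (fully open); "grasp_force": force on a finger pad.
Only numpy, scipy, OpenCV 4.12 (cv2) and the standard library are available. Lean on these libraries where they do the work, as an engineer would, in place of code of your own. Each camera call takes 0.05 s, during which the arm holds its last target. There are 200 camera calls.

## Task

Take the heat sealer out of use. First lock the hatch of its supply box: lift the handle of the barrel bolt out of its notch, slide the bolt fully home into the hatch's keeper and let the handle down into the other notch. Then hang the status sign by its slot on the hook at the front of the box, red face outward (away from the box), and leave it hanging still and plumb with the hatch shut, with the other things on the table left standing where they are.

Things in the scene. Friction and masses are not known exactly. Their poses are not given: they have to be found in the camera images.
- supply_box: grey sheet-steel supply box of the heat sealer, fixed to the table, 120 mm deep (its x), 220 mm wide (its y), top at 95 mm. Origin: centre of its underside; its front (vent slots, blank plate, sign hook) looks along its -x; +y is towards the hatch and hook side, z up. The bolt's rails on the right part of the top stand 23 mm above it.
- bolt (a joint): barrel bolt on the box's top: rod axis along the box's y at its x = 0, 14 mm above the top. 0 m = drawn back (as found), 0.045 = fully home in the keeper on the hatch; grows towards box +y. Slides with about 1.5 N. At 0 and at 0.045 the handle lies in a notch of the front rail (2 mm play); it slides only with the handle lifted clear.
- bolt_handle (a joint): turn of the bolt's handle about the bolt's axis, rad: 0 = down in a notch, pointing to the box's front and 15 degrees above level; grows as it is lifted, up to 1.25. It clears the rail between the notches above about 0.8, and falls back by its own weight when let go.
- bolt_knob (a point): centre of the black ball knob, 18 mm in diameter, at the end of the bolt's handle (stem 8 mm thick), 38 mm from the bolt's axis; with the handle down it is 37 mm in front of the axis and 24 mm above the box's top, at box y = -75 mm when drawn back and -30 mm when home. Moves with bolt and handle.
- hatch (a joint): hinge of the hatch that forms the box's top from y = -10 to +110 mm (hinge at its +y edge), rad: 0 = shut (as found), grows as it is lifted.
- hook_tongue (a point): on the sign hook, a bent strip 16 mm wide and 4 mm thick, rubber-coated: an upright on the box's front at box y = +65 mm, then a level tongue that stands out along the box's -x, then a raised tip. This point: top face of the tongue, 188 mm above the table, at box x = -92 mm, where the sign should hang. The tongue is level from box x = -60 to -119 mm. The box's front below is at x = -60 mm.
- hook_tip (a point): end of the hook at box x = -131 mm: its last 12 mm are bent up, so seen from the front the hook is 16 mm wide and 12 mm high, from the underside of the tongue (184 mm above the table) to the top of the tip (196 mm).
- sign: two-faced status sign, 0.1-0.2 kg: board 64 mm wide (its y), 8 mm thick (its x), on a black foot 34 (x) by 64 by 8 mm; 138 mm tall (its z). Origin: centre of the foot's underside; z from foot to top. -x face: red with white disc, +x face: green with white tick. Found red face down, foot end to the robot's right, resting on the foot and top edges, 6 degrees off level; it can stand on its foot.
- sign_slot (a point): middle of the upper edge of the sign's hanging slot (the edge that rests on the hook): 120 mm above the foot's underside, 18 mm below the sign's top. The slot is 26 mm wide and 22 mm high (sign z 98 to 120 mm) and goes through the board.
- tuna_tin: food tin, 75 mm in diameter, 58 mm high; origin under its centre. Bystander.
- tape_masking: roll of beige masking tape lying flat, 103 mm in diameter, 25 mm high; origin under its centre. Bystander.
- sesame_jar: spice jar with a red cap, 45 mm in diameter, 106 mm high; origin under its centre. Bystander.
- pepper_jar: spice jar with a dark cap, 44 mm in diameter, 96 mm high; origin under its centre. Bystander.
- cream_tub: small dessert tub with a foil lid, 72 mm in diameter, 71 mm high; origin under its centre. Bystander.
- tape_clear: roll of brown packing tape lying flat, 90 mm in diameter, 48 mm high; origin under its centre. Bystander.
- steel_pot_1: small steel sauce pot, 68 mm in diameter, 45 mm high; origin under its centre. Bystander.

How it is judged:
On the way, in this order (a step that is already met when the one before it is completed fails the run):
1. the bolt is home (over 40 of its 45 mm) with its handle down in the notch (value of joint bolt above 0.04 m and value of joint bolt_handle below 0.25 rad), for 0.2 s.
2. the sign hangs on the hook, let go, red face outward (distance between sign_slot and hook_tongue below 0.034 m and x of sign_slot in the frame of supply_box above -0.12 m and angle between sign's own z axis and vertical below 0.26 rad and x of supply_box in the frame of sign above 0.03 m and angle between the x axis of sign and the x axis of supply_box, either way round below 0.35 rad and contact force between sign and supply_box above 0.3 N and contact force between sign and the fingers below 0.05 N), for 0.2 s.
At the end, for the whole second after the job is handed in: Bolt home (over 40 of 45 mm), handle down in the notch (0.25 rad), hatch shut. The sign hangs still by its slot on the hook, within 34 mm of the marked point and short of the raised tip, plumb within 15 degrees, red face away from the box and square to its front within 20 degrees, let go (all of step 1 and all of step 2 and value of joint hatch below 0.03 rad and linear speed of sign below 0.03 m/s and angular speed of sign below 0.4 rad/s); the robot touches nothing.
It fails at once if another thing on the table is moved by more than 30 mm (distance of any of tuna_tin, tape_masking, sesame_jar, pepper_jar, cream_tub, tape_clear, steel_pot_1 from where it was at the start of the episode above 0.03 m).
It fails at once if another thing on the table is tipped by more than 30 degrees (angle between any of tuna_tin, tape_masking, sesame_jar, pepper_jar, cream_tub, tape_clear, steel_pot_1's own z axis and vertical above 0.52 rad).
It fails at once if the hatch is lifted (value of joint hatch above 0.15 rad).
It also fails if it takes over 72 s, if anything falls off the work surface, if the arm or the gripper's body presses on something with over 40 N, if the wrist force passes 120 N, or if a joint passes its speed limit or range.

## Working session

There is one attempt and no reset: what is moved stays moved. The work goes in short steps, Python scripts to look and compute and a shell command to move; the robot and the scene stay as the last step left them, time stands still between calls to the robot, and variables do not carry over. Pictures are saved under pics/ and viewed, at most 11 in all, crops included, and the job is handed in when it is done.

```bash
mkdir -p pics; cat > h.py <<'E'
from workcell import manip
import numpy as np, cv2
def save(p,n): cv2.imwrite('pics/'+n, cv2.cvtColor(p['frame'],cv2.COLOR_RGB2BGR))
def tips(p,names):
    for n in names:
        r=manip.tip_of(p,n)
        print(n,[(np.round(d['at'],4).tolist(),round(d['score'],2)) for d in r[:2]])
E
python3 - <<'E'
from h import *
o=manip.get_obs(); print(o['clock'],o['position'],o['ee_rot'],o['grip_width'],manip.tcp_to_grasp)
N="supply_box bolt_knob hook_tongue hook_tip sign sign_slot tuna_tin tape_masking sesame_jar pepper_jar cream_tub tape_clear steel_pot_1".split()
ps=[manip.camera(c) for c in("scene","side")]
for p,c in zip(ps,("scene","side")):
    print(c,p['eye']); save(p,c+'0.png'); tips(p,N)
f=np.hstack([p['frame'] for p in ps]); 
E
```

```text
0.0 [0.21288991 0.58721968 0.23051975] [ 1.73011437e-01  9.84919568e-01 -6.93004952e-04 -8.53942307e-05] 0.9998438081326361 0.0187
scene [0.92077214 1.14397334 1.00485353]
supply_box []
bolt_knob [([0.55, -0.3028, 0.1192], 0.45)]
hook_tongue [([0.4716, -0.1827, 0.187], 0.65)]
hook_tip [([0.4307, -0.1873, 0.1945], 0.92)]
sign [([0.4955, 0.0399, 0.0163], 0.96)]
sign_slot [([0.4204, 0.1316, 0.0043], 0.87)]
tuna_tin [([0.6471, 0.0867, -0.0018], 0.77)]
tape_masking [([0.4627, 0.2435, 0.0032], 0.65)]
sesame_jar [([0.4753, -0.439, -0.0015], 0.88), ([0.3609, -0.3168, -0.0013], 0.28)]
pepper_jar [([0.6497, 0.2147, -0.0021], 0.81), ([0.5698, -0.2238, 0.008], 0.31)]
cream_tub [([0.5878, -0.446, -0.0011], 0.56), ([0.3987, -0.0989, 0.001], 0.29)]
tape_clear []
steel_pot_1 [([0.3962, -0.0989, 0.0014], 0.95)]
side [0.33238594 1.38569218 0.91042497]
supply_box [([0.566, -0.2267, 0.0036], 0.86)]
bolt_knob [([0.5503, -0.3068, 0.1172], 0.61)]
hook_tongue [([0.4692, -0.1813, 0.1863], 0.97), ([0.4604, 0.243, -0.003], 0.61)]
hook_tip [([0.4321, -0.1831, 0.1938], 0.64)]
sign [([0.4933, 0.0406, 0.0221], 0.77), ([0.4217, 0.1349, 0.0041], 0.43)]
sign_slot [([0.4221, 0.1333, 0.0055], 0.88)]
tuna_tin [([0.6425, 0.0856, -0.0003], 0.89)]
tape_masking [([0.4595, 0.2426, 0.0006], 0.71)]
sesame_jar [([0.6447, 0.0814, -0.0009], 0.55), ([0.4746, -0.4415, 0.0044], 0.5)]
pepper_jar [([0.6462, 0.2128, -0.0009], 0.62)]
cream_tub []
tape_clear [([0.3614, -0.3227, 0.0025], 0.66)]
steel_pot_1 []
```

View pics/scene0.png

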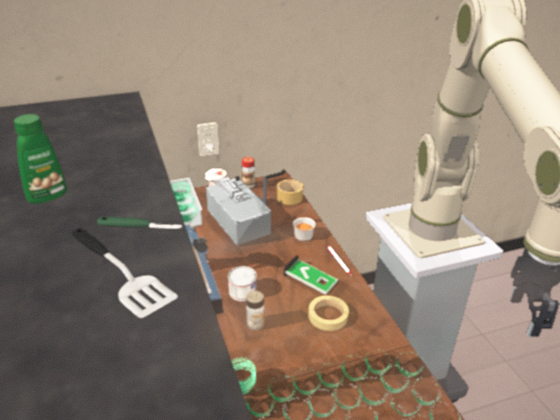

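View pics/side0.png

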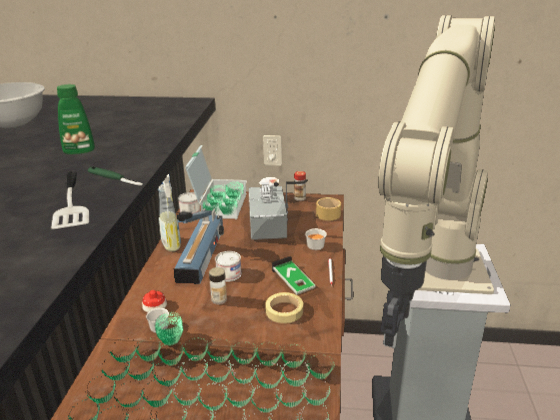

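The scene view shows the box at about (240,210), the hook and the rail at (270,178), and the sign lying green side up at (310,275). The side view has the box at (268,215) and the sign at (293,275). The network positions agree with both. Next I'll move over the box for a close wrist view.

```bash
python3 -m jog '{"offset":[[0.03,-0.015,0.016],[0.03,-0.015,0.016],[0.03,-0.015,0.016],[0.03,-0.015,0.016],[0.03,-0.015,0.016],[0.03,-0.015,0.016],[0.03,-0.015,0.016],[0.03,-0.015,0.016],[0,-0.035,0],[0,-0.035,0],[0,-0.035,0],[0,-0.035,0],[0,-0.035,0],[0,-0.035,0],[0,-0.035,0],[0,-0.035,0],[0,0,0]],"yaw":[0,0,0,0,0,0,0,0,0,0,0,0,0,0,0,0,0],"jaw":[0,0,0,0,0,0,0,0,0,0,0,0,0,0,0,0,0]}'
python3 - <<'E'
from h import *
o=manip.get_obs(); print(np.round(o['joint_pos'],2),o['position'],o['ee_rot'])
p=manip.camera("wrist");print(np.round(p['hand_eye'],3)); save(p,'w1.png'); print(p.keys())
E
```

```text
clock: 2.82
position: [0.4542, 0.1804, 0.3605]
ee_rot: [0.177, 0.984, 0.0, 0.001]
ft_force: [-0.0, -0.5, 0.5]
grip_width: 0.998
grasp_force: 0.0
[-0.69 -0.02  0.22  1.6   0.01  1.56  0.74] [0.45420424 0.18036327 0.36052541] [1.77455313e-01 9.84128356e-01 1.17259865e-04 9.88731868e-04]
[[-0.     0.951  0.308  0.078]
 [ 1.     0.    -0.     0.001]
 [-0.     0.308 -0.951 -0.142]
 [ 0.     0.     0.     1.   ]]
dict_keys(['frame', 'camera_matrix', 'hand_eye', 'shot'])
```

```bash
python3 - <<'E'
from h import *
p=manip.camera("wrist"); tips(p,["sign","sign_slot","hook_tip"])
E
python3 -m jog '{"offset":[[0,-0.035,0],[0,-0.035,0],[0,-0.035,0],[0,-0.035,0],[0,-0.035,0],[0,-0.035,0],[0,-0.035,0],[0,-0.035,0],[0,-0.035,0],[0,-0.035,0],[0,-0.035,0],[0.01,-0.035,0],[0.01,-0.02,0],[0,0,0]],"yaw":[0,0,2.5,2.5,2.5,2.5,2.5,2.5,2.5,2.5,3,4,4,0],"jaw":[0,0,0,0,0.4,0.4,0.4,0.4,0.4,0.4,0.4,0.4,0.4,0.4]}'
python3 - <<'E'
from h import *
o=manip.get_obs(); print(np.round(o['joint_pos'],2),o['position'],o['ee_rot'])
p=manip.camera("wrist"); save(p,'w2.png'); tips(p,["supply_box","bolt_knob","hook_tongue","hook_tip","sign"])
q=manip.camera("scene");tips(q,["supply_box","bolt_knob","hook_tongue","hook_tip"])
E
```

```text
sign [([0.494, 0.0424, 0.0169], 0.78)]
sign_slot [([0.4246, 0.1321, 0.0071], 0.55)]
hook_tip []
clock: 4.23
position: [0.4739, -0.2553, 0.3587]
ee_rot: [-0.098, 0.995, -0.001, -0.001]
ft_force: [0.6, 0.3, 0.7]
grip_width: 0.604
grasp_force: 0.0
[-0.3   0.1   0.78  1.51 -0.07  1.56  2.25] [ 0.47394949 -0.25525266  0.35868103] [-9.76445202e-02  9.95220107e-01 -1.29158840e-03 -9.04851341e-04]
supply_box [([0.5686, -0.2272, -0.0017], 0.82), ([0.5526, -0.3062, 0.1215], 0.21)]
bolt_knob [([0.5519, -0.3061, 0.1221], 0.56)]
hook_tongue [([0.467, -0.1793, 0.189], 0.88)]
hook_tip [([0.4318, -0.1902, 0.1922], 0.82)]
sign [([0.4936, 0.0409, 0.0154], 0.63), ([0.3965, -0.0989, -0.0021], 0.61)]
supply_box [([0.5717, -0.2268, 0.0024], 0.69)]
bolt_knob []
hook_tongue [([0.4712, -0.185, 0.1868], 0.78)]
hook_tip [([0.4331, -0.1848, 0.1933], 0.68)]
```

View pics/w2.png

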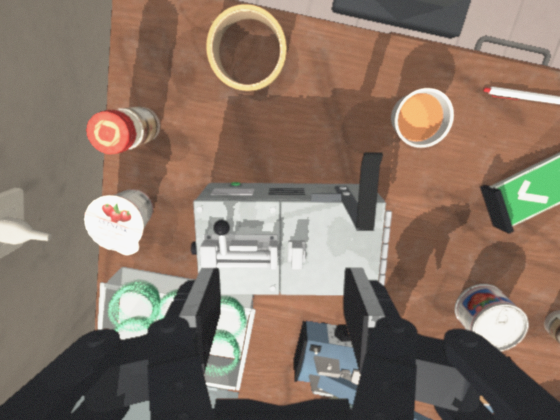

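The wrist view shows the box square to the tool: knob at (221,228), hook at (370,190). The hatch is the right part and the bolt rails are the left part. Next I'll fit the box pose.

```bash
cat > fit.py <<'E'
import numpy as np
B=np.array([[0,0],[-.037,-.075],[-.092,.065],[-.131,.065]])
W=np.array([[.5688,-.2269],[.551,-.3055],[.4697,-.182],[.4319,-.1865]])
b=B-B.mean(0);w=W-W.mean(0)
t=np.arctan2((b[:,0]*w[:,1]-b[:,1]*w[:,0]).sum(),(b*w).sum())
R=np.array([[np.cos(t),-np.sin(t)],[np.sin(t),np.cos(t)]]);o=W.mean(0)-R@B.mean(0)
if __name__=="__main__": print(np.degrees(t),o,(W-(B@R.T+o))*1e3)
E
python3 fit.py; python3 - <<'E'
from h import *
import cv2
o=manip.get_obs();p=manip.camera("wrist");r=manip.masks_of(p,"supply_box")[0]['region']
# line of the front top edge / gap edge via Hough
g=cv2.Canny(cv2.cvtColor(p['frame'],cv2.COLOR_RGB2GRAY)[170:310,180:400],60,150)
L=cv2.HoughLinesP(g,1,np.pi/720,40,minLineLength=50,maxLineGap=6)
for x in L[:,0]: print(x+[180,170,180,170],round(float(np.degrees(np.arctan2(x[3]-x[1],x[2]-x[0]))),1))
E
```

```text
11.123571520220406 [ 0.5717816  -0.22617652] [[-2.98159728 -0.72348361]
 [ 1.05387359  1.4057689 ]
 [ 0.73020099 -1.85319291]
 [ 1.1975227   1.17090762]]
[233 201 296 201] 0.0
[281 294 343 294] 0.0
[380 282 387 212] -84.3
[221 234 279 235] 1.0
[187 247 252 245] -1.8
[376 280 383 211] -84.2
[190 202 196 278] 85.5
[376 252 382 197] -83.8
[213 259 273 259] 0.0
[369 229 374 170] -85.2
```

```bash
python3 -m jog '{"offset":[[0.018,-0.013,-0.02],[0.018,-0.013,-0.02],[0.018,-0.013,-0.02],[0.018,-0.014,-0.02],[0,0,-0.035],[0,0,-0.035],[0,0,-0.035],[0,0,-0.025],[0,0,-0.01],[0,0,0],[0,0,0]],"yaw":[0,0,0,0,0,0,0,0,0,0,0],"jaw":[0.4,0.4,0.4,0.4,0.4,0.4,0.4,0.4,0.4,0.4,0.4]}' 20
python3 - <<'E'
from h import *
o=manip.get_obs(); print(o['position'])
p=manip.camera("wrist"); save(p,'w3.png'); tips(p,["bolt_knob"])
E
```

```text
clock: 5.8
position: [0.5454, -0.3057, 0.1404]
ee_rot: [-0.096, 0.995, -0.0, 0.0]
ft_force: [0.5, 0.1, 0.4]
grip_width: 0.599
grasp_force: 0.0
[ 0.54537736 -0.30568045  0.1403591 ]
bolt_knob [([0.5496, -0.3051, 0.1199], 0.83)]
```

View pics/w3.png

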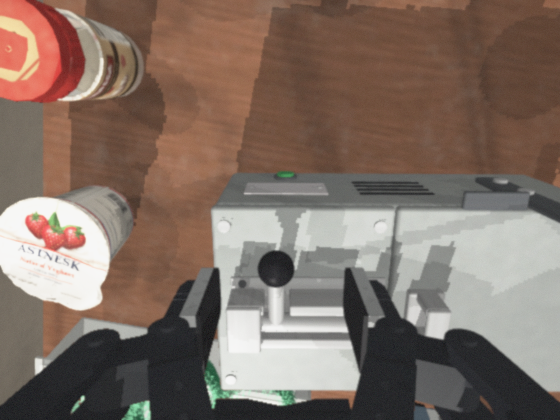

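The knob at (276,268) sits centred between the fingers. I'll descend 30 mm and grip it.

```bash
python3 -m jog '{"offset":[[0,0,-0.015],[0,0,-0.015],[0,0,0],[0,0,0],[0,0,0],[0,0,0],[0,0,0],[0,0,0]],"yaw":[0,0,0,0,0,0,0,0],"jaw":[0.4,0.4,0.55,0.7,1,1,1,1]}' 20
```

```text
clock: 6.57
position: [0.5456, -0.3061, 0.1107]
ee_rot: [-0.096, 0.995, -0.001, 0.001]
ft_force: [-0.6, -1.1, 6.7]
grip_width: 0.188
grasp_force: 19.7
```

```bash
python3 -m jog '{"offset":[[0,0,0],[0,0,0],[0,0,-0.006],[0,0,0],[0,0,0],[0,0,0],[0,0,0],[0,0,0]],"yaw":[0,0,0,0,0,0,0,0],"jaw":[0.55,0.55,0.55,0.7,1,1,1,1]}' 20
```

```text
clock: 7.23
position: [0.5449, -0.3057, 0.1033]
ee_rot: [-0.096, 0.995, -0.0, -0.0]
ft_force: [0.8, -2.2, -1.2]
grip_width: 0.192
grasp_force: 19.5
```

```bash
python3 -m jog '{"offset":[[0.0023,0.0004,0.0063],[0.0032,0.0006,0.0058],[0.0042,0.0008,0.0051],[0.005,0.001,0.0043],[0.0057,0.0011,0.0033],[0.0049,0.001,0.0019],[0,0,0],[0,0,0]],"yaw":[0,0,0,0,0,0,0,0],"jaw":[1,1,1,1,1,1,1,1]}' 25
python3 - <<'E'
from h import *
o=manip.get_obs()
p=manip.camera("wrist"); tips(p,["bolt_knob"]); p=manip.camera("side"); tips(p,["bolt_knob"])
E
```

```text
clock: 7.9
position: [0.5707, -0.3004, 0.1305]
ee_rot: [-0.097, 0.995, 0.0, 0.0]
ft_force: [-3.1, 0.4, 5.4]
grip_width: 0.184
grasp_force: 24.8
bolt_knob [([0.5734, -0.3, 0.1457], 0.95)]
bolt_knob [([0.5721, -0.3024, 0.146], 0.55)]
```

```bash
python3 -m jog '{"offset":[[-0.0011,0.0057,0],[-0.0011,0.0057,0],[-0.0011,0.0057,0],[-0.0011,0.0057,0],[-0.0011,0.0057,0],[-0.0011,0.0057,0],[-0.0011,0.0057,0],[-0.0011,0.0048,0],[0,0,0],[0,0,0]],"yaw":[0,0,0,0,0,0,0,0,0,0],"jaw":[1,1,1,1,1,1,1,1,1,1]}'
python3 - <<'E'
from h import *
p=manip.camera("wrist"); tips(p,["bolt_knob"])
E
```

```text
clock: 8.93
position: [0.5616, -0.2587, 0.1304]
ee_rot: [-0.096, 0.995, -0.003, 0.001]
ft_force: [2.9, -14.0, -3.2]
grip_width: 0.188
grasp_force: 24.8
bolt_knob [([0.564, -0.261, 0.1468], 0.74)]
```

```bash
python3 -m jog '{"offset":[[0.0002,-0.001,0],[-0.0049,-0.001,-0.0019],[-0.0057,-0.0011,-0.0033],[-0.005,-0.001,-0.0043],[-0.0042,-0.0008,-0.0051],[-0.0032,-0.0006,-0.0058],[-0.0023,-0.0004,-0.0063],[0,0,0]],"yaw":[0,0,0,0,0,0,0,0],"jaw":[1,1,1,1,1,1,1,1]}'
python3 - <<'E'
from h import *
p=manip.camera("wrist"); tips(p,["bolt_knob"])
E
```

```text
clock: 9.7
position: [0.5368, -0.2638, 0.1038]
ee_rot: [-0.096, 0.995, -0.002, 0.001]
ft_force: [-0.1, -9.6, 3.6]
grip_width: 0.182
grasp_force: 25.4
bolt_knob [([0.5445, -0.2642, 0.1193], 0.77)]
```

```bash
python3 -m jog '{"offset":[[0,0,0],[0,0,0],[0,0,0],[-0.002,0,0.02],[0,0,0.035],[0,0,0.035],[0,0,0.035],[-0.02,0.01,0.035],[-0.02,0.03,0.03],[0,0,0]],"yaw":[0,0,0,0,0,0,0,0,0,0],"jaw":[0.5,0.5,0.5,0.5,0.4,0.4,0.4,0.2,0,0]}'
python3 - <<'E'
from h import *
p=manip.camera("wrist"); save(p,'w4.png'); tips(p,["bolt_knob","hook_tongue","hook_tip"])
p=manip.camera("side"); tips(p,["bolt_knob"])
E
```

```text
clock: 10.63
position: [0.4969, -0.2225, 0.2957]
ee_rot: [-0.098, 0.995, 0.001, 0.004]
ft_force: [1.1, 0.3, 0.6]
grip_width: 0.986
grasp_force: 0.0
bolt_knob [([0.5435, -0.2625, 0.1159], 0.86), ([0.4908, 0.0411, 0.0188], 0.29)]
hook_tongue [([0.4694, -0.1782, 0.1882], 0.95)]
hook_tip [([0.4305, -0.1901, 0.1901], 0.77)]
bolt_knob [([0.5433, -0.264, 0.1188], 0.58)]
```

View pics/w4.png

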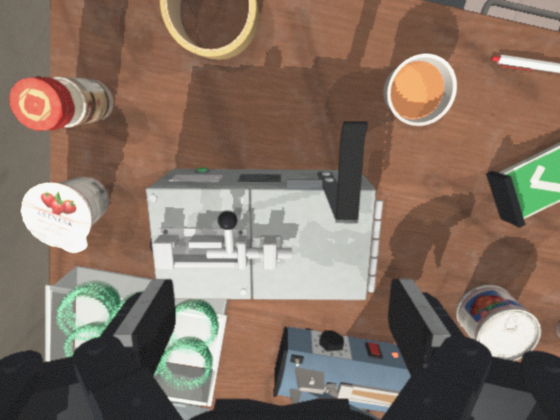

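The bolt is home: knob at (228,220), rod through the keeper at (270,252), handle down (z about 0.118). Now over to the sign.

```bash
python3 -m jog '{"offset":[[-0.0073,0.0328,-0.0045],[-0.0073,0.0328,-0.0045],[-0.0073,0.0328,-0.0045],[-0.0073,0.0328,-0.0045],[-0.0073,0.0328,-0.0045],[-0.0073,0.0328,-0.0045],[-0.0073,0.0328,-0.0045],[-0.0073,0.0328,-0.0045],[-0.0073,0.0328,-0.0045],[-0.0073,0.0328,-0.0045],[-0.0073,0.0328,-0.0045],[0,0,0],[0,0,0]],"yaw":[-5.7,-5.7,-5.7,-5.7,-5.7,-5.7,-5.7,-5.7,-5.7,-5.7,-5.7,0,0],"jaw":[0,0,0,0,0,0,0,0,0,0,0,0,0]}'
python3 - <<'E'
from h import *
from scipy.spatial.transform import Rotation as Ro
o=manip.get_obs();p=manip.camera("wrist");save(p,'w5.png'); tips(p,["sign","sign_slot","steel_pot_1","tape_masking"])
m=manip.masks_of(p,"sign")[0]['region'].astype(np.uint8)
c=max(cv2.findContours(m,0,2)[0],key=cv2.contourArea)
R=Ro.from_quat(o['ee_rot']).as_matrix();H=p['hand_eye'];K=p['camera_matrix'];print('toolyaw',np.degrees(np.arctan2(R[1,1],R[0,1])),o['joint_pos'][6])
def ray(u,z):
    d=np.linalg.inv(K)@[u[0],u[1],1];d=R@H[:3,:3]@[d[0],-d[1],-d[2]];e=o['position']+R@H[:3,3];return e+d*(z-e[2])/d[2]
print([ (u.round().tolist(),ray(u,.012).round(4).tolist()) for u in cv2.boxPoints(cv2.minAreaRect(c))])
E
```

```text
clock: 12.02
position: [0.4171, 0.1312, 0.2398]
ee_rot: [0.427, 0.904, -0.001, -0.001]
ft_force: [0.6, -0.3, -0.1]
grip_width: 0.993
grasp_force: 0.0
sign [([0.4942, 0.0413, 0.0159], 0.86)]
sign_slot [([0.4241, 0.1341, 0.008], 0.85)]
steel_pot_1 []
tape_masking []Traceback (most recent call last):
  File "<stdin>", line 4, in <module>
IndexError: list index out of range
```

View pics/w5.png

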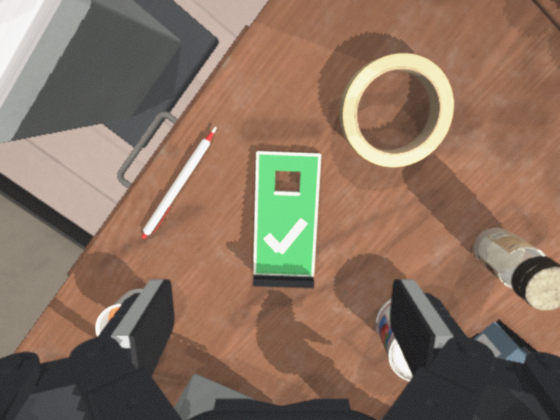

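```bash
cat > ray.py <<'E'
from h import *
from scipy.spatial.transform import Rotation as Ro
def ray(o,p,u,z):
    R=Ro.from_quat(o['ee_rot']).as_matrix();H=p['hand_eye'];K=p['camera_matrix']
    d=np.linalg.inv(K)@[u[0],u[1],1];d=R@H[:3,:3]@[d[0],-d[1],-d[2]];e=o['position']+R@H[:3,3];return e+d*(z-e[2])/d[2]
E
python3 - <<'E'
from ray import *
o=manip.get_obs();p=manip.camera("wrist")
a,b,c,d=[ray(o,p,u,z)[:2] for u,z in (((256,151),.0085),((321,153),.0085),((254,277),.020),((316,279),.020))]
print(a,b,c,d,np.linalg.norm(a-b),np.linalg.norm(c-d),np.linalg.norm((a+b-c-d)/2))
v=(a+b-c-d)/2;v/=np.linalg.norm(v);print('dir',np.degrees(np.arctan2(v[1],v[0])),'grip',(a+b)/2-v*.012, 'now',o['position'],o['joint_pos'][6])
E
```

```text
[0.3870296  0.12869344] [0.4385486 0.1681223] [0.46841779 0.02220793] [0.52176631 0.06257277] 0.06487558861352041 0.0668983160159644 0.13421434357962397
dir 127.82271204511326 grip [0.42014774 0.13892893] now [0.41806272 0.12948754 0.24119309] 0.24642669550039553
```

```bash
python3 -m jog '{"offset":[[0.001,0.005,-0.03],[0.001,0.0045,-0.035],[0,0,-0.035],[0,0,-0.035],[0,0,-0.035],[0,0,-0.035],[0,0,-0.02],[0,0,-0.012],[0,0,-0.004],[0,0,0],[0,0,0]],"yaw":[-1.7,0,0,0,0,0,0,0,0,0,0],"jaw":[0.1,0.1,0.1,0.1,0.1,0.1,0.1,0.1,0.1,0.1,0.1]}' 20
```

```text
clock: 13.28
position: [0.4202, 0.14, 0.0009]
ee_rot: [0.442, 0.897, 0.0, 0.0]
ft_force: [0.3, -0.5, 0.1]
grip_width: 0.897
grasp_force: 0.0
```

```bash
python3 -m jog '{"offset":[[0,0,-0.003],[0,0,-0.002],[0,0,0],[0,0,0],[0,0,0],[0,0,0],[0,0,0]],"yaw":[0,0,0,0,0,0,0],"jaw":[0.15,0.2,0.3,0.5,1,1,1]}' 20
python3 - <<'E'
from h import *
p=manip.camera("wrist");save(p,'w6.png')
E
```

```text
clock: 13.87
position: [0.4201, 0.1403, -0.0043]
ee_rot: [0.442, 0.897, 0.001, 0.0]
ft_force: [-1.1, -0.7, 6.4]
grip_width: 0.743
grasp_force: 21.7
```

View pics/w6.png

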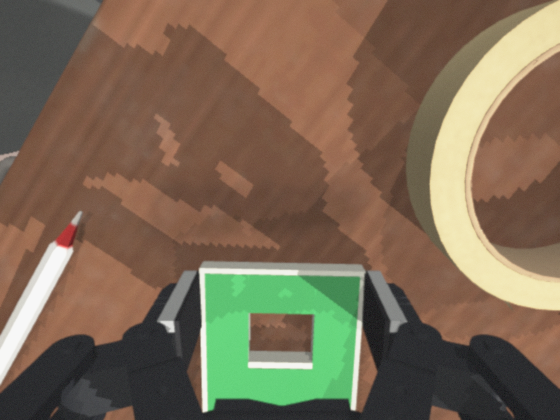

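The pads hold the top of the sign by its side edges (contacts at about (190,300) and (380,300), opening 63 mm). Now I'll raise it in an arc about the foot edge.

```bash
python3 -m jog '{"offset":[[0.0007,-0.0009,0.0135],[0.0015,-0.002,0.013],[0.0024,-0.0031,0.0126],[0.0032,-0.0041,0.0121],[0.0039,-0.005,0.0116],[0.0047,-0.006,0.0108],[0.0063,-0.0081,0.0115],[0,0,0]],"yaw":[0,0,0,0,0,0,0,0],"jaw":[1,1,1,1,1,1,1,1]}' 20
python3 - <<'E'
from h import *
o=manip.get_obs();p=manip.camera("wrist");tips(p,["sign","sign_slot"])
p=manip.camera("side");tips(p,["sign","sign_slot"]);f=p['frame'][180:340,220:400]
p2=manip.camera("scene");tips(p2,["sign","sign_slot"])
f2=p2['frame'][180:340,230:410]
cv2.imwrite('pics/c7.png',cv2.resize(np.hstack([f,f2])[:,:,::-1],None,fx=2.2,fy=2.2,interpolation=cv2.INTER_CUBIC))
E
```

```text
clock: 14.58
position: [0.4441, 0.1097, 0.082]
ee_rot: [0.442, 0.897, 0.001, 0.001]
ft_force: [0.2, -0.5, -1.6]
grip_width: 0.74
grasp_force: 22.9
sign []
sign_slot [([0.4495, 0.1017, 0.0942], 0.75)]
sign [([0.5166, 0.009, 0.0963], 0.54)]
sign_slot [([0.4421, 0.1068, 0.0859], 0.87), ([0.5414, -0.2656, 0.1203], 0.52)]
sign [([0.5154, 0.0131, 0.0915], 0.98), ([0.6481, 0.2139, -0.005], 0.18)]
sign_slot [([0.4451, 0.106, 0.0875], 0.57)]
```

View pics/c7.png

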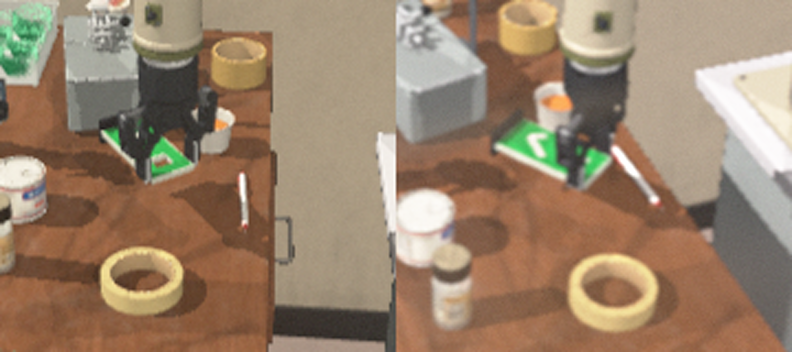

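The sign stayed rigid in the grip (side view shows it level, foot in the air). The 20 N friction holds it, so I'll go back down and find a jaw value that gives a much lighter grip.

```bash
python3 -m jog '{"offset":[[-0.0063,0.0081,-0.0115],[-0.0047,0.006,-0.0108],[-0.0039,0.005,-0.0116],[-0.0032,0.0041,-0.0121],[-0.0024,0.0031,-0.0126],[-0.0015,0.002,-0.013],[-0.0007,0.0009,-0.0105],[0,0,0]],"yaw":[0,0,0,0,0,0,0,0],"jaw":[1,1,1,1,1,1,1,1]}' 20
python3 -m jog '{"offset":[[0,0,0],[0,0,0]],"yaw":[0,0],"jaw":[0.3,0.3]}' 20
python3 -m jog '{"offset":[[0,0,0],[0,0,0]],"yaw":[0,0],"jaw":[0.275,0.275]}' 20
python3 -m jog '{"offset":[[0,0,0],[0,0,0]],"yaw":[0,0],"jaw":[0.265,0.265]}' 20
```

```text
clock: 15.7
position: [0.4187, 0.14, -0.0032]
ee_rot: [0.441, 0.897, -0.001, -0.001]
ft_force: [-1.4, 0.7, -0.8]
grip_width: 0.74
grasp_force: 23.2
clock: 15.87
position: [0.4199, 0.14, -0.0013]
ee_rot: [0.442, 0.897, 0.0, 0.0]
ft_force: [-0.7, -0.1, -1.2]
grip_width: 0.739
grasp_force: 23.0
clock: 16.03
position: [0.42, 0.14, -0.0013]
ee_rot: [0.442, 0.897, 0.001, 0.0]
ft_force: [-0.5, -0.1, -2.9]
grip_width: 0.739
grasp_force: 23.0
clock: 16.2
position: [0.4199, 0.14, -0.0015]
ee_rot: [0.442, 0.897, 0.0, 0.0]
ft_force: [-0.3, 0.4, -1.3]
grip_width: 0.74
grasp_force: 23.0
```

```bash
for j in 1; do python3 -m jog '{"offset":[[0,0,0]],"yaw":[0],"jaw":[0.261]}' 20|tail -2; python3 -m jog '{"offset":[[0,0,0]],"yaw":[0],"jaw":[0.259]}' 20|tail -2; python3 -m jog '{"offset":[[0,0,0]],"yaw":[0],"jaw":[0.257]}' 20|tail -2;python3 -m jog '{"offset":[[0,0,0]],"yaw":[0],"jaw":[0.254]}' 20|tail -2;python3 -m jog '{"offset":[[0,0,0]],"yaw":[0],"jaw":[0.25]}' 20|tail -2; done
```

```text
grip_width: 0.741
grasp_force: 23.0
grip_width: 0.74
grasp_force: 20.9
grip_width: 0.738
grasp_force: 16.0
grip_width: 0.746
grasp_force: 8.5
grip_width: 0.753
grasp_force: 0.7
```

Near contact the jaw command grades the force. I'll repeat the arc at about 4 N.

```bash
python3 -m jog '{"offset":[[0,0,0],[0,0,0],[0.0007,-0.0009,0.012],[0.0015,-0.002,0.013],[0.0024,-0.0031,0.0126]],"yaw":[0,0,0,0,0],"jaw":[0.252,0.252,0.252,0.252,0.252]}' 20
python3 - <<'E'
from h import *
p=manip.camera("side");tips(p,["sign","sign_slot"])
p=manip.camera("scene");tips(p,["sign","sign_slot"])
E
```

```text
clock: 17.03
position: [0.4239, 0.1339, 0.0362]
ee_rot: [0.441, 0.897, -0.0, -0.0]
ft_force: [1.2, -0.6, -0.9]
grip_width: 0.747
grasp_force: 2.7
sign [([0.4961, 0.0363, 0.017], 0.69), ([0.5399, -0.2625, 0.1207], 0.54)]
sign_slot [([0.4263, 0.1313, 0.0421], 0.66)]
sign [([0.4998, 0.0383, 0.014], 0.9), ([0.3961, -0.0967, -0.0008], 0.58)]
sign_slot [([0.4254, 0.1316, 0.0416], 0.62)]
```

```bash
python3 -m jog '{"offset":[[0.0032,-0.0041,0.0121],[0.0039,-0.005,0.0116],[0.0047,-0.006,0.0108],[0.0063,-0.0081,0.0115],[0.006,-0.0077,0.0088],[0.0066,-0.0085,0.0078],[0.007,-0.009,0.0066],[0.0074,-0.0095,0.0053],[0,0,0]],"yaw":[0,0,0,0,0,0,0,0,0],"jaw":[0.252,0.252,0.252,0.252,0.252,0.252,0.252,0.252,0.252]}' 20
python3 - <<'E'
from h import *
p=manip.camera("side");tips(p,["sign","sign_slot"])
p=manip.camera("scene");tips(p,["sign","sign_slot"])
E
```

```text
clock: 18.08
position: [0.4712, 0.074, 0.1113]
ee_rot: [0.443, 0.897, 0.0, 0.001]
ft_force: [-1.1, 0.0, 2.7]
grip_width: 0.748
grasp_force: 2.6
sign [([0.506, 0.0279, 0.0139], 0.69)]
sign_slot [([0.4712, 0.0754, 0.1094], 0.59)]
sign [([0.5064, 0.0293, 0.0047], 0.67)]
sign_slot [([0.5895, -0.4451, 0.001], 0.66), ([0.4668, 0.0749, 0.1076], 0.6)]
```

```bash
python3 -m jog '{"offset":[[0.0077,-0.01,0.0041],[0.0079,-0.0102,0.0027],[0.008,-0.0103,0.0014],[0.0081,-0.0104,0],[0.0063,-0.0081,-0.001],[0,0,0],[0,0,0]],"yaw":[0,0,0,0,0,0,0],"jaw":[0.252,0.252,0.252,0.252,0.252,0.252,0.252]}' 20
python3 - <<'E'
from h import *
p=manip.camera("side");tips(p,["sign","sign_slot"])
p=manip.camera("scene");tips(p,["sign","sign_slot"]); p=manip.camera("wrist");tips(p,["sign","sign_slot"])
E
```

```text
clock: 18.97
position: [0.5072, 0.0269, 0.1172]
ee_rot: [0.442, 0.897, -0.0, -0.0]
ft_force: [-1.0, -1.6, 3.3]
grip_width: 0.747
grasp_force: 2.9
sign [([0.508, 0.0264, 0.0039], 0.66)]
sign_slot [([0.4993, 0.0332, 0.1188], 0.68), ([0.6473, 0.2144, -0.0012], 0.6)]
sign [([0.511, 0.0307, 0.0018], 0.89)]
sign_slot [([0.503, 0.0343, 0.1199], 0.68)]
sign [([0.5048, 0.0239, -0.0001], 0.62)]
sign_slot [([0.5018, 0.0334, 0.1245], 0.67)]
```

```bash
python3 -m jog '{"offset":[[0.002,-0.0026,0],[0.001,-0.0013,0],[0,0,0],[0,0,0],[0,0,0],[0,0,-0.006],[0,0,-0.006],[0,0,0],[0,0,0],[0,0,0],[0,0,0],[0,0,0]],"yaw":[0,0,0,0,0,0,0,0,0,0,0,0],"jaw":[0.252,0.252,0.245,0.22,0.2,0.2,0.2,0.24,0.25,0.3,1,1]}' 40
python3 - <<'E'
from h import *
p=manip.camera("side");tips(p,["sign","sign_slot"]);f=p['frame'][180:340,220:400]
p2=manip.camera("scene");tips(p2,["sign","sign_slot"])
f2=p2['frame'][180:340,230:410]
cv2.imwrite('pics/c8.png',cv2.resize(np.hstack([f,f2])[:,:,::-1],None,fx=2.2,fy=2.2,interpolation=cv2.INTER_CUBIC))
E
```

```text
clock: 20.42
position: [0.5104, 0.0232, 0.1056]
ee_rot: [0.441, 0.897, 0.0, 0.0]
ft_force: [-0.4, 0.7, -1.4]
grip_width: 0.737
grasp_force: 44.1
sign [([0.503, 0.0239, 0.006], 0.92)]
sign_slot [([0.5067, 0.0281, 0.1221], 0.94)]
sign [([0.5088, 0.0295, -0.0015], 0.9)]
sign_slot [([0.5074, 0.0258, 0.1193], 0.85), ([0.4757, -0.1856, 0.1853], 0.21)]
```

View pics/c8.png

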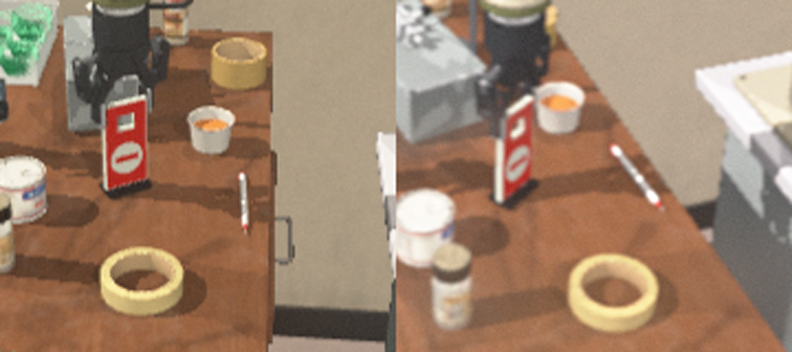

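The sign is upright on its foot with the red face towards the camera (side crop at (125,145)), held by its edges. Now lift it, turn it and carry it in front of the hook.

```bash
python3 -m jog '{"offset":[[0,0,0.027],[0,0,0.027],[0,0,0.027],[-0.0186,-0.01,0],[-0.0186,-0.01,0],[-0.0186,-0.01,0],[-0.0186,-0.01,0],[-0.0186,-0.01,0],[-0.0186,-0.01,0],[0,-0.0264,0],[0,-0.0264,0],[0,-0.0264,0],[0,-0.0264,0],[0,-0.0264,0],[0,-0.0264,0],[0,0,0],[0,0,0]],"yaw":[0,0,0,5.3,5.3,5.3,5.3,5.3,5.3,5.3,5.3,5.3,5.3,5.3,5.3,0,0],"jaw":[1,1,1,1,1,1,1,1,1,1,1,1,1,1,1,1,1]}' 40
python3 - <<'E'
from h import *
N=["sign","sign_slot","hook_tip","hook_tongue"]
ps={c:manip.camera(c) for c in("side","scene","wrist")}
for c,p in ps.items(): print(c);tips(p,N)
save(ps['wrist'],'w9.png');o=manip.get_obs();print(o['position'],o['ee_rot'],o['joint_pos'][6])
E
```

```text
clock: 22.13
position: [0.3985, -0.1963, 0.1866]
ee_rot: [-0.096, 0.995, 0.0, -0.0]
ft_force: [-0.2, 0.9, -1.4]
grip_width: 0.733
grasp_force: 45.4
side
sign [([0.3957, -0.1979, 0.0849], 0.69)]
sign_slot [([0.3937, -0.1959, 0.2], 0.7), ([0.4012, -0.1076, 0.0013], 0.44)]
hook_tip [([0.4314, -0.1873, 0.1939], 0.65)]
hook_tongue []
scene
sign [([0.3977, -0.1985, 0.0829], 0.75)]
sign_slot [([0.395, -0.1974, 0.2005], 0.6)]
hook_tip [([0.4334, -0.1874, 0.1945], 0.96)]
hook_tongue [([0.4724, -0.1824, 0.1861], 0.71)]
wrist
sign [([0.3956, -0.1926, 0.08], 0.81)]
sign_slot [([0.3944, -0.195, 0.2048], 0.58)]
hook_tip [([0.4283, -0.1901, 0.1897], 0.83)]
hook_tongue []
[ 0.39878376 -0.19519708  0.18652502] [-9.75599746e-02  9.95229632e-01  1.39162471e-04 -1.10663401e-04] 2.0558720428725095
```

View pics/w9.png

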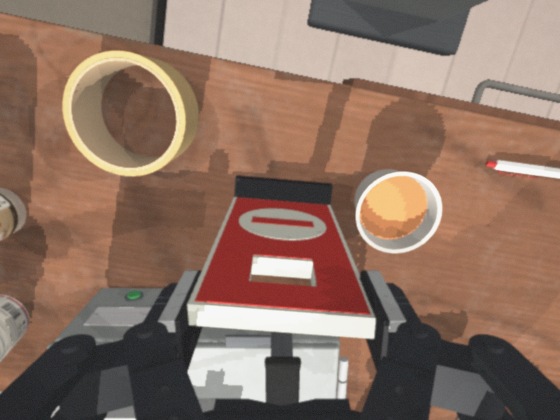

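The slot at (283,268) is in line with the hook at (283,380), with a lateral error under 1 mm. Slide it on.

```bash
python3 -m jog '{"offset":[[0.0088,0.00175,0],[0.0088,0.00175,0],[0.0088,0.00175,0],[0.0088,0.00175,0],[0.0088,0.00175,0],[0,0,0]],"yaw":[0,0,0,0,0,0],"jaw":[1,1,1,1,1,1]}' 40
python3 - <<'E'
from h import *
for c in("side","scene"):
    p=manip.camera(c); tips(p,["sign","sign_slot","hook_tip","hook_tongue"])
E
```

```text
clock: 23.38
position: [0.4441, -0.1858, 0.1865]
ee_rot: [-0.098, 0.995, -0.0, -0.0]
ft_force: [0.6, -0.0, -2.1]
grip_width: 0.738
grasp_force: 45.4
sign [([0.4389, -0.1863, 0.0888], 0.66), ([0.3992, -0.1062, -0.0012], 0.64)]
sign_slot [([0.4412, -0.1846, 0.2017], 0.48), ([0.6489, 0.2125, 0.0002], 0.45)]
hook_tip [([0.4327, -0.182, 0.1957], 0.64)]
hook_tongue [([0.4681, -0.1796, 0.1894], 0.59)]
sign [([0.4393, -0.1885, 0.0809], 0.65)]
sign_slot [([0.4388, -0.1872, 0.2006], 0.79)]
hook_tip [([0.4345, -0.1844, 0.1949], 0.85)]
hook_tongue [([0.4759, -0.1835, 0.1847], 0.73)]
```

```bash
python3 -m jog '{"offset":[[0.0088,0.00175,0],[0.0088,0.00175,0],[0.0088,0.00175,0],[0,0,-0.004],[0,0,-0.004],[0,0,-0.003],[0,0,0],[0,0,0]],"yaw":[0,0,0,0,0,0,0,0],"jaw":[1,1,1,1,1,1,1,1]}' 40
python3 - <<'E'
from h import *
for c in("side","scene"):
    p=manip.camera(c); tips(p,["sign","sign_slot","hook_tip","hook_tongue"])
E
```

```text
clock: 24.55
position: [0.4686, -0.1814, 0.1753]
ee_rot: [-0.097, 0.995, 0.0, -0.0]
ft_force: [0.1, 0.6, -1.3]
grip_width: 0.742
grasp_force: 45.4
sign [([0.4629, -0.1828, 0.0731], 0.65), ([0.4309, -0.1867, 0.1937], 0.32)]
sign_slot [([0.464, -0.1816, 0.1888], 0.53)]
hook_tip [([0.43, -0.1868, 0.1965], 0.92), ([0.5419, -0.2662, 0.1197], 0.22)]
hook_tongue [([0.4671, -0.1778, 0.1886], 0.9)]
sign [([0.4656, -0.1806, 0.067], 0.74), ([0.5405, -0.2646, 0.1237], 0.64)]
sign_slot [([0.4646, -0.183, 0.192], 0.62)]
hook_tip [([0.4326, -0.1877, 0.1953], 0.91)]
hook_tongue [([0.4734, -0.1861, 0.1867], 0.79)]
```

```bash
python3 -m jog '{"offset":[[0,0,-0.001],[0,0,-0.001],[0,0,0]],"yaw":[0,0,0],"jaw":[1,1,1]}' 40
python3 -m jog '{"offset":[[0,0,-0.001],[0,0,0],[0,0,0]],"yaw":[0,0,0],"jaw":[1,1,1]}' 40
```

```text
clock: 25.3
position: [0.4691, -0.1811, 0.1733]
ee_rot: [-0.098, 0.995, 0.0, -0.0]
ft_force: [-0.4, -0.7, -1.3]
grip_width: 0.737
grasp_force: 45.4
clock: 25.55
position: [0.4692, -0.1812, 0.1725]
ee_rot: [-0.098, 0.995, 0.0, -0.0]
ft_force: [-0.5, -0.0, 0.1]
grip_width: 0.734
grasp_force: 45.6
```

```bash
python3 -m jog '{"offset":[[0,0,0],[0,0,0],[0,0,0],[0,0,0],[0,0,0],[0,0,0],[0,0,0],[0,0,0],[0,0,0]],"yaw":[0,0,0,0,0,0,0,0,0],"jaw":[0.254,0.252,0.25,0.248,0.246,0.24,0.22,0.18,0.15]}' 20
python3 - <<'E'
from h import *
for c in("side","scene"):
    p=manip.camera(c); tips(p,["sign","sign_slot"])
E
```

```text
clock: 26.3
position: [0.4693, -0.1813, 0.1726]
ee_rot: [-0.098, 0.995, 0.0, 0.0]
ft_force: [-0.5, 0.1, 0.4]
grip_width: 0.849
grasp_force: 0.0
sign [([0.4643, -0.1834, 0.0704], 0.51)]
sign_slot [([0.4654, -0.1828, 0.1868], 0.68), ([0.4643, -0.1822, 0.0706], 0.28)]
sign [([0.4668, -0.1798, 0.0689], 0.56)]
sign_slot [([0.4657, -0.184, 0.1872], 0.89)]
```

It hangs. I'll back off straight up, let it settle, and check.

```bash
python3 -m jog '{"offset":[[0,0,0],[0,0,0.01],[0,0,0.015],[0,0,0.025],[0,0,0.03],[0,0,0.035],[0,0,0.03],[-0.02,0.03,0.02],[-0.02,0.03,0],[0,0,0],[0,0,0],[0,0,0],[0,0,0],[0,0,0],[0,0,0],[0,0,0],[0,0,0],[0,0,0],[0,0,0],[0,0,0]],"yaw":[0,0,0,0,0,0,0,0,0,0,0,0,0,0,0,0,0,0,0,0],"jaw":[0.1,0.1,0.1,0.1,0.1,0.1,0.1,0.1,0.1,0.1,0.1,0.1,0.1,0.1,0.1,0.1,0.1,0.1,0.1,0.1]}' 20
python3 - <<'E'
from h import *
ps={c:manip.camera(c) for c in("side","scene","wrist")}
for c,p in ps.items(): print(c);tips(p,["sign","sign_slot","hook_tongue","bolt_knob"])
f=ps['side']['frame'][150:310,200:380];f2=ps['scene']['frame'][140:300,180:360]
cv2.imwrite('pics/c10.png',cv2.resize(np.hstack([f,f2])[:,:,::-1],None,fx=2.2,fy=2.2,interpolation=cv2.INTER_CUBIC))
E
```

```text
clock: 28.27
position: [0.4292, -0.1212, 0.3375]
ee_rot: [-0.098, 0.995, 0.0, -0.0]
ft_force: [-0.1, -0.3, -0.7]
grip_width: 0.901
grasp_force: 0.0
side
sign [([0.4743, -0.44, -0.001], 0.74), ([0.4654, -0.1829, 0.0726], 0.62)]
sign_slot []
hook_tongue []
bolt_knob [([0.5403, -0.2633, 0.117], 0.51)]
scene
sign [([0.4662, -0.1818, 0.0679], 0.71)]
sign_slot [([0.4637, -0.1825, 0.1875], 0.84)]
hook_tongue [([0.4717, -0.186, 0.1888], 0.92)]
bolt_knob [([0.541, -0.2627, 0.1209], 0.47)]
wrist
sign [([0.4652, -0.1831, 0.0669], 0.74), ([0.5698, -0.2282, 0.0006], 0.19)]
sign_slot [([0.4669, -0.1813, 0.1929], 0.58), ([0.4291, -0.1897, 0.1918], 0.34)]
hook_tongue [([0.4683, -0.1766, 0.1872], 0.95)]
bolt_knob [([0.5438, -0.2604, 0.1213], 0.69)]
```

View pics/c10.png

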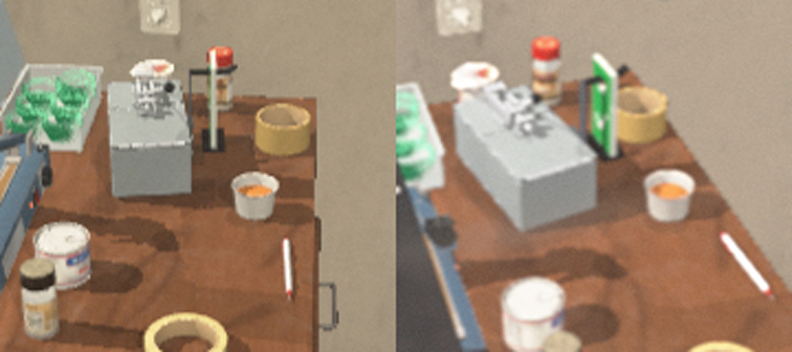

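The sign hangs plumb on the hook at (213,100), with its green face towards the box. The hatch is shut, the knob is down in the home notch, and the bystanders are where they were. Handing in.

```bash
python3 -c "
from workcell import manip; print(manip.hand_in())"
```

```text
the job is handed in; nothing more can be done
None
```

The job is handed in: the bolt is home with its handle down in the notch, and the sign hangs plumb on the hook, red face outward; the hatch and the other things look undisturbed in the last pictures (no verdict was returned).

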